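# Reset the tripped dust extractor and start up the disc sander

## Task

The dust extractor's starter has tripped: reset it by pressing its round stop button fully in, then press its square start button fully in, and only when the extractor is on press the square start button of the disc sander's own starter fully in. Press each button lightly with the fingertips, and finish with the extractor and the sander both switched on. Pick nothing up and leave the loose things on the bench and on the machines where they are.

Things in the scene. Friction and masses are not known exactly. Their poses are not given: they have to be found in the camera images.
- extractor: dust extractor unit, fixed: plywood board 315 x 395 x 18 mm with a grey starter box (150 x 88 mm, lid at z = 80 mm) and to its left (+y) a white snail-shaped fan lying flat, a finned dark motor on its middle, 222 mm high, edge 104 mm from the buttons' line. Origin: bench level, under the box's centre. Stop button at x = +35 mm (far end), start at x = -35 mm (near end), both y = 0
- sander: disc sander unit, fixed: same board and grey starter box; to its left (+y) a white sander, upright 150 mm brown disc facing the robot, small aluminium table, dark motor behind, 244 mm high, edge 110 mm from the buttons' line. Origin: bench level, under the box's centre. Start button at x = +35 mm (far end), stop at x = -35 mm. Either unit may be the left or the right one
- extractor_stop_top (a point): centre of the top of the extractor's round stop (reset) button: black mushroom, 38 mm across, pressed straight down. On each box the two buttons are linked: one in pushes the other out, travel 8 mm, 3 N friction, they stay as left. Top above the lid: out 14 mm, in 6 mm; tripped (as at the start) both 10 mm, so this press is 4 mm
- extractor_start_top (a point): centre of the top of the extractor's square start button: black, flat, 30 x 30 mm, pressed straight down. After the reset it stands fully out, 14 mm above the lid; fully in it stands 6 mm above. Every button's head sits on a stiff overtravel spring (5 N per mm, at most 4.5 mm), so it gives 0.6 mm before the button moves and a little more once it is fully in
- sander_start_top (a point): centre of the top of the sander's square start button: black, flat, 30 x 30 mm, pressed straight down. Fully out at the start (sander off), 14 mm above the lid; fully in it stands 6 mm above
- sander_stop_top (a point): centre of the top face of the sander's round stop button, a black mushroom head 38 mm across; fully in at the start, not part of the job
- extractor_start (a joint): travel of the extractor's start button, m: 0 = half-way (tripped, as at the start), -0.004 = fully out (off: the stop button is fully in, reset), +0.004 = fully in (extractor on)
- sander_start (a joint): travel of the sander's start button, m: 0 = fully out (off, as at the start), 0.008 = fully in (sander on)
- glue_bottle: white glue bottle, 46 mm across, 140 mm high, standing loose on the extractor's board behind the starter box; origin under its centre. Leave it alone
- cork_block: cork sanding block 60 x 95 x 28 mm, loose on the sander's board behind the starter box; origin under its centre. Leave it alone
- offcut: wood offcut 50 x 100 x 20 mm, loose on the sander's work table; origin under its centre. Leave it alone
- tape_measure: grey tape measure 72 x 40 x 66 mm, loose on the bench near the robot; origin under its centre. Leave it alone
- wrench: steel wrench 170 mm long, lying loose on the bench near the robot; origin under its middle. Leave it alone
- mug: white mug, 80 mm across, 95 mm high, loose at the back of the bench; origin under its centre. Leave it alone

How it is judged:
By the outcome, as a careful person would: the job done as asked, in the order asked, and still so for the second after the job is handed in, with the robot touching nothing.
It also fails if it takes over 58 s, if anything falls off the work surface, if the arm or the gripper's body presses on something with over 40 N, if the wrist force passes 120 N, or if a joint passes its speed limit or range.

## Robot

A 6-joint arm with a two-finger parallel gripper is mounted at the origin on the work surface. World frame = base frame: x ahead of the robot, y to its left, z up, the work surface at z = 0. Lengths are in m, angles in rad, forces in N, time in s.
With the tool pointing down it reaches from about 0.35 to 0.975 m from the base axis. Payload 4.9 kg.
Tool frame: the origin (TCP) lies on the centre line of the jaws, within the pads' length; the fingertips stand ctrl.tcp_to_tips ahead of it and the grasp point (between the pads) lies 3 mm ahead of it (ctrl.tcp_to_tips is the distance from the TCP to the fingertips, in m); z points along the fingers, y is the direction in which the jaws open and shut (so a half turn about z gives the same grasp; the last joint's range is limited). The gripper opens to 85 mm and grips with 20 to 120 N. Pads are 22 mm wide; open, the fingers measure 114 mm over their backs; the gripper's body (76 mm by 85 mm) begins 54 mm behind the grasp point. The pads swing forward as they close: fully open they stand 13 mm farther back than shut.
Start: joints at [-1.256, 0.053, 1.613, -0, 1.476, -0.119], TCP at [0.263, -0.567, 0.224] pointing down, gripper open.
Joint ranges: [-3.01, 3.01], [-1.01, 2.22], [0.06, 2.58], [-1.02, 4.17], [0.09, 2.62], [-3.14, 3.14]. Speed limits (rad/s): [2.57, 2.57, 3.14, 3.14, 3.14, 3.14].

## Interface

Orientations are given as a rotation vector (axis times angle).
In Python, from station import ctrl, vision gives the robot as it stands.
- The arm moves only by the tool jog_arm, never from a script. Its argument "deltas" is a list of rows, each a list of 7 numbers: the turn, a rotation vector about the tool's x, y, z in rad, then the shift along the tool's x, y, z in cm, then the opening, from 0 (shut) to 1 (fully open). A call has 1 to 12 rows; each row shifts and turns the commanded pose from where the row before left it, along the tool's axes as they then stand; what a row does not reach is not made up. A row lasts 1/12 s, in which the tool goes at most 41.7 mm and 7.16 degrees, less where a joint would pass 70% of its speed; a pose out of reach is approached as far as the arm can. A call with a gripper value outside its range is refused whole. The fingers move at their own pace and stop on an object; "grip_force" is the grip in N (left out, the last holds). Time passes only in rows, so rows that do not move let the fingers close. It gives the time, the measured TCP pose, the force and the opening at its end, in the units of the state.
- ctrl.get_obs(): the state, without advancing time (a new reading comes with each control period).
- vision.get_image(name): name is "scene" or "top" or "wrist"; returns (picture, depth): 400x640x3 uint8, red, green, blue; 400x640 float32, m along the optical axis (not along the pixel's ray), 0 where there is no reading.
- vision.calibration(name): a dict with "fx", "fy", "cx", "cy" (pixels), "rvec" (rotation vector, rad) and "tvec" (3), from world to camera coordinates, as OpenCV has them; the wrist camera has in their place "hand_eye" (4x4, takes a point from camera to tool coordinates, whose origin is the TCP and whose axes are the flange's). Camera axes: x right, y down, z forward; pixel columns grow to the right and rows downward; lengths in m; the calibration is good to about 2 mm. The wrist camera is an equidistant fisheye: a pixel r from the principal point sees the ray r / f radians off the axis. A picture is of the moment at which its call begins: read the wrist's pose just before it. calibration takes no time and is no camera call.
- ctrl.finish_job(): hands the job in, once; it reports no verdict.
The state is a dict: "t": time; "q": joint angles; "dq": joint speeds; "effort": joint torques, N m; "tool_pos": TCP position; "tool_rot": TCP orientation; "contact_force": force on the tool from outside, world axes, zero at the start; "wrist_torque": the same for the moment, N m; "opening": finger opening in m.
Only numpy, scipy, OpenCV 4.12 (cv2) and the standard library are available. Lean on these libraries where they do the work, as an engineer would, in place of code of your own. Each camera call takes 0.05 s, during which the arm holds its last target. There are 200 camera calls.

## Working session

There is one attempt and no reset: what is moved stays moved. The work goes in short steps, Python scripts to look and compute and a tool call to move; the robot and the scene stay as the last step left them, time stands still between calls to the robot, and variables do not carry over. Pictures are saved under pics/ and viewed, about 8 in all and at most 12, crops included, and the job is handed in when it is done.

Besides the shell and the picture viewer there is one more tool, called after "Request:" by a JSON object that holds its "method" and its "body". jog_arm: Moves the arm, as the interface text tells. Its arguments: {"type":"object","properties":{"deltas":{"type":"array"},"grip_force":{"type":"number"}},"required":["deltas"]}

```bash
mkdir -p pics; cat > h.py <<'E'
import numpy as np,cv2
from station import ctrl,vision
from scipy.spatial.transform import Rotation as R
def px2w(name,u,v,d):
    c=vision.calibration(name);p=np.array([(u-c['cx'])/c['fx']*d,(v-c['cy'])/c['fy']*d,d])
    return R.from_rotvec(np.ravel(c['rvec'])).inv().apply(p-np.ravel(c['tvec']))
def save(name,f):
    im,d=vision.get_image(name);cv2.imwrite(f'pics/{f}.png',im[:,:,::-1]);np.save(f'pics/{f}.npy',d);return im,d
E
python3 - <<'E'
from h import *
a,_=save('scene','s0');b,_=save('top','t0')
print(ctrl.get_obs(),ctrl.tcp_to_tips)
for n in('scene','top','wrist'):print(vision.calibration(n))
E
```

```text
{'t': 0.1, 'q': array([-1.25599885e+00,  5.32657978e-02,  1.61417444e+00, -2.06836096e-05,
        1.47600204e+00, -1.19005248e-01]), 'dq': array([-0.00064263, -0.00134424, -0.00233706, -0.00171092, -0.00036752,
       -0.0009812 ]), 'effort': array([ 2.81880975e-04, -3.94905710e+01, -3.71361601e+01, -1.21551388e-04,
        3.89425404e-03,  1.00727542e-05]), 'tool_pos': array([ 0.26251206, -0.56655152,  0.2227909 ]), 'tool_rot': array([-3.06618558e+00, -6.75692595e-01,  3.15972138e-04]), 'contact_force': array([-0.03042142,  0.45923072, -0.10710925]), 'wrist_torque': array([-0.00109844, -0.02531882,  0.00138189]), 'opening': 0.08543778960589049} 0.022
{'fx': 492.97739571826884, 'fy': 492.97739571826884, 'cx': 325.0352853144605, 'cy': 196.3290295626468, 'rvec': array([ 2.22574202,  1.0555265 , -0.41496498]), 'tvec': array([-0.30722562, -0.25420966,  1.77724451])}
{'fx': 428.7295679267851, 'fy': 428.7295679267851, 'cx': 313.45571741103277, 'cy': 199.45383605125426, 'rvec': array([ 2.15498914, -2.16060886,  0.11937554]), 'tvec': array([-0.02728763,  0.53683809,  1.20237372])}
{'fx': 309.70691628693146, 'fy': 309.70691628693146, 'cx': 315.8594648664891, 'cy': 195.71753870407017, 'hand_eye': array([[ 7.61748785e-04, -9.53555985e-01, -3.01214879e-01,
         7.46742130e-02],
       [ 9.99999665e-01,  8.16679320e-04, -5.64411822e-05,
         1.19285520e-04],
       [ 2.99815790e-04, -3.01214735e-01,  9.53556288e-01,
        -1.49451783e-01],
       [ 0.00000000e+00,  0.00000000e+00,  0.00000000e+00,
         1.00000000e+00]])}
```

View pics/t0.png

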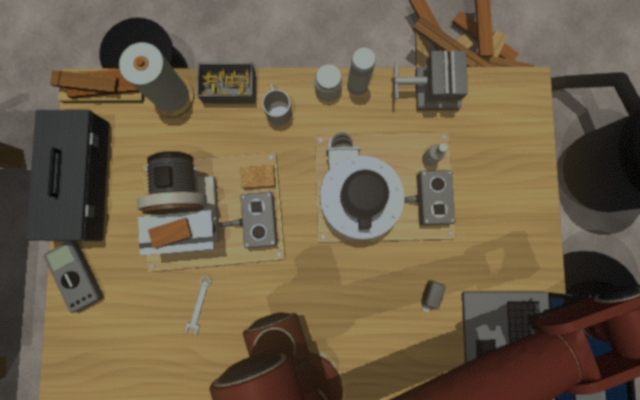

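View pics/s0.png

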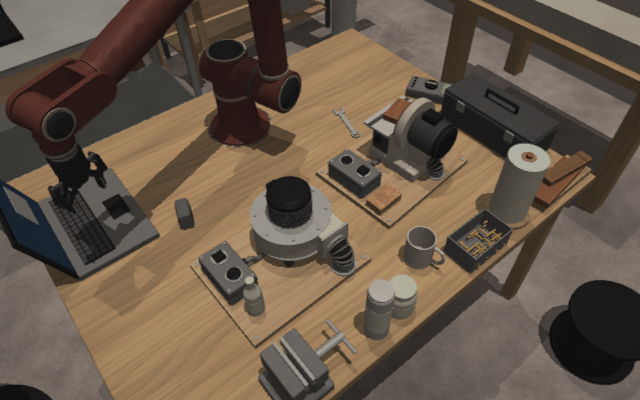

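The top view shows the extractor as the right unit, with its box at about (436,197), and the sander as the left unit, with its box at about (258,220). Next I'll enlarge both boxes.

```bash
python3 - <<'E'
from h import *
t=cv2.imread('pics/t0.png');s=cv2.imread('pics/s0.png')
f=lambda im,u,v:cv2.resize(im[v:v+70,u:u+90],None,fx=4.4,fy=4.2,interpolation=cv2.INTER_CUBIC)
def g(im,u,v):
    o=cv2.resize(im[v:v+72,u:u+96],None,fx=4,fy=4,interpolation=cv2.INTER_CUBIC)
    for k in range(0,96,10):cv2.putText(o,str(u+k),(4*k,8),0,.3,(0,255,255));cv2.line(o,(4*k,10),(4*k,14),(0,255,255))
    for k in range(0,72,10):cv2.putText(o,str(v+k),(0,4*k+4),0,.3,(0,255,255));cv2.line(o,(20,4*k),(24,4*k),(0,255,255))
    return o
o=np.clip(1.6*np.vstack([np.hstack([g(t,390,160),g(t,210,184)]),np.hstack([g(s,180,230),g(s,310,135)])]).astype(float),0,255)
cv2.imwrite('pics/c0.png',o)
d=np.load('pics/t0.npy')
for n,u,v in(('ex stop',438,184),('ex start',437,209),('sa start',255,206),('sa stop',259,232),('ex lid',437,197),('sa lid',257,219),('ex board',430,235)):
    print(n,d[v-1:v+2,u-1:u+2].mean(),px2w('top',u,v,d[v,u]).round(4))
E
```

```text
ex stop 1.1781049 [ 0.5725 -0.3729  0.084 ]
ex start 1.1715043 [ 0.5028 -0.3665  0.0884]
sa start 1.1715678 [0.5122 0.1308 0.0914]
sa stop 1.1701235 [0.4414 0.1198 0.0852]
ex lid 1.1830547 [ 0.5366 -0.3695  0.0817]
sa lid 1.1808289 [0.4775 0.1267 0.078 ]
ex board 1.2346765 [ 0.4345 -0.3642  0.0154][ WARN:0@0.533] global loadsave.cpp:1063 imwrite_ Unsupported depth image for selected encoder is fallbacked to CV_8U.
```

View pics/c0.png

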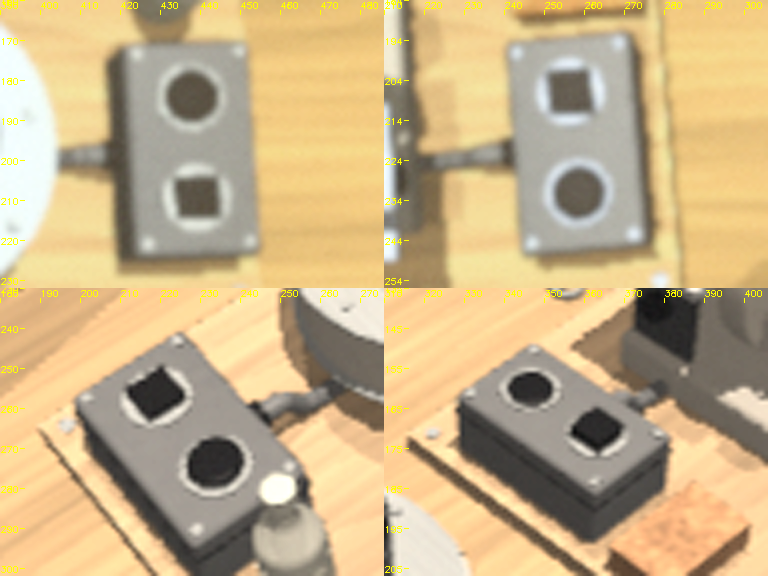

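```bash
cat >> h.py <<'E'
def P(n):
    c=vision.calibration(n);K=np.array([[c['fx'],0,c['cx']],[0,c['fy'],c['cy']],[0,0,1]])
    return K@np.c_[R.from_rotvec(np.ravel(c['rvec'])).as_matrix(),np.ravel(c['tvec'])]
def tri(a,b):
    X=cv2.triangulatePoints(P('top'),P('scene'),np.array(a,float).reshape(2,1),np.array(b,float).reshape(2,1)).ravel();return X[:3]/X[3]
def delta(p):
    o=ctrl.get_obs();return R.from_rotvec(o['tool_rot']).inv().apply(np.array(p)-o['tool_pos'])*100
E
python3 - <<'E'
from h import *
for n,a,b in(('es',(437.7,184),(234,273.5)),('ea',(439.5,209),(219,256)),('sa',(256.5,207.2),(363.3,170.5)),('ss',(258.5,232),(346.5,160))):
    X=tri(a,b);d=np.load('pics/t0.npy');dd=np.load('pics/s0.npy')
    r=lambda q,D:D[round(q[1])][round(q[0])]
    print(n,X.round(4),px2w('top',*a,r(a,d)).round(4),px2w('scene',*b,r(b,dd)).round(4))
print(delta((.535,-.37,.23)))
print(R.from_rotvec(ctrl.get_obs()['tool_rot']).as_matrix().round(3))
E
```

```text
es [ 0.5735 -0.3699  0.0854] [ 0.5725 -0.3721  0.084 ] [ 0.5793 -0.3702  0.0926]
ea [ 0.5038 -0.3719  0.0877] [ 0.5027 -0.3732  0.0888] [ 0.5072 -0.3716  0.0911]
sa [0.5111 0.1299 0.0865] [0.5084 0.126  0.0961] [0.5178 0.1265 0.0946]
ss [0.4425 0.1228 0.0841] [0.4415 0.1213 0.0843] [0.4466 0.1209 0.0887]
[32.98653794 -6.38248544 -0.70260451]
[[ 0.907  0.42  -0.001]
 [ 0.42  -0.907  0.002]
 [ 0.    -0.002 -1.   ]]
```

Request:
{"method": "jog_arm", "body": {"deltas": [[0,0,0,1.5,-0.2,0,0],[0,0,0,3,-0.4,0,0],[0,0,0,3.6,-0.5,0,0],[0,0,0,3.6,-0.5,0,0],[0,0,0,3.6,-0.5,0,0],[0,0,0,3.6,-0.5,0,0],[0,0,0,3.6,-0.5,0,0],[0,0,0,3.6,-0.5,0,0],[0,0,0,3.6,-0.4,0,0],[0,0,0,3.2,-0.4,0,0],[0,0,0,2.2,-0.2,0,0],[0,0,0,1.2,-0.1,0,0]], "grip_force": 40}}

```text
t: 1.1
tool_pos: [0.5748, -0.3688, 0.2233]
tool_rot: [-3.066, -0.681, -0.0]
contact_force: [0.5, -0.9, 0.5]
opening: 0.0001
```

Request:
{"method": "jog_arm", "body": {"deltas": [[0,0,0.06,0,0,0,0],[0,0,0.11,0,0,0,0],[0,0,0.11,0,0,0,0],[0,0,0.1,0,0,0,0],[0,0,0.05,0,0,0,0],[0,0,0,0,0,0,0],[0,0,0,0,0,0,0]]}}

```text
t: 1.68
tool_pos: [0.5721, -0.3718, 0.2237]
tool_rot: [-3.141, -0.008, 0.001]
contact_force: [0.6, 0.1, 0.5]
opening: -0.0
```

```bash
python3 - <<'E'
from h import *
o=ctrl.get_obs();print(o['tool_pos'],o['opening'],o['contact_force']);save('wrist','w0')
print(R.from_rotvec(o['tool_rot']).as_matrix().round(3),delta((.574,-.371,.13)))
c=vision.calibration('wrist')
H=c['hand_eye'];T=np.eye(4);T[:3,:3]=R.from_rotvec(o['tool_rot']).as_matrix();T[:3,3]=o['tool_pos']
for X in((.574,-.371,.09),(.504,-.372,.09)):
    p=(np.linalg.inv(T@H)@np.r_[X,1])[:3];th=np.arctan2(np.hypot(*p[:2]),p[2]);k=c['fx']*th/np.hypot(*p[:2]);print(c['cx']+k*p[0],c['cy']+k*p[1])
E
```

```text
[ 0.57207087 -0.37178099  0.22365652] -3.4236477669006334e-05 [0.56438042 0.08252687 0.54315729]
[[ 1.     0.005 -0.   ]
 [ 0.005 -1.     0.   ]
 [-0.    -0.    -1.   ]] [ 0.19449693 -0.07859364  9.37329085]
313.9365688048637 179.02478523987952
314.67156073435757 245.7297662445016
```

View pics/w0.png

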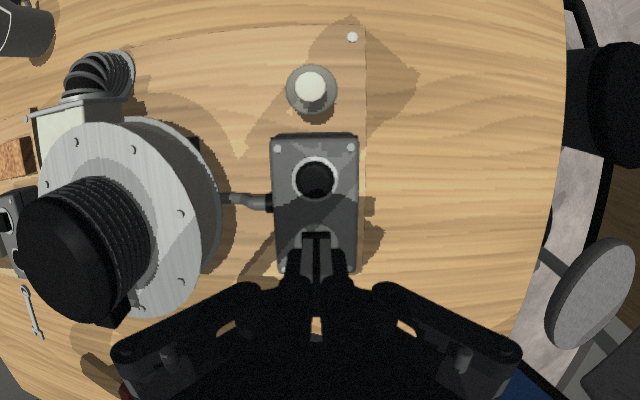

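The wrist view shows the stop button at (315,179). I predicted (314,179), so the position holds. Descending.

Request:
{"method": "jog_arm", "body": {"deltas": [[0,0,0,0.2,0,1,0],[0,0,0,0,0,2.2,0],[0,0,0,0,0,2.6,0],[0,0,0,0,0,2.2,0],[0,0,0,0,0,1.5,0],[0,0,0,0,0,0.7,0],[0,0,0,0,0,0.2,0],[0,0,0,0,0,0,0]]}}

```text
t: 2.4
tool_pos: [0.5744, -0.3719, 0.1198]
tool_rot: [-3.142, -0.006, 0.0]
contact_force: [-0.2, 0.1, 0.4]
opening: 0.0002
```

Request:
{"method": "jog_arm", "body": {"deltas": [[0,0,0,0,0,0.2,0],[0,0,0,0,0,0.1,0],[0,0,0,0,0,0.1,0],[0,0,0,0,0,0,0]]}}

```text
t: 2.73
tool_pos: [0.5746, -0.3721, 0.1167]
tool_rot: [3.141, 0.006, 0.002]
contact_force: [-0.6, -0.3, -0.6]
opening: -0.0002
```

Request:
{"method": "jog_arm", "body": {"deltas": [[0,0,0,0,0,0.2,0],[0,0,0,0,0,0.1,0],[0,0,0,0,0,0.1,0],[0,0,0,0,0,0,0]]}}

```text
t: 3.07
tool_pos: [0.5741, -0.3717, 0.1115]
tool_rot: [-3.141, -0.006, 0.001]
contact_force: [-0.3, 0.5, -0.2]
opening: 0.0001
```

Request:
{"method": "jog_arm", "body": {"deltas": [[0,0,0,0,0,0.1,0],[0,0,0,0,0,0.1,0],[0,0,0,0,0,0,0]]}}

```text
t: 3.32
tool_pos: [0.5742, -0.3717, 0.1096]
tool_rot: [-3.141, -0.006, 0.001]
contact_force: [-0.1, -0.1, 0.3]
opening: 0.0002
```

Request:
{"method": "jog_arm", "body": {"deltas": [[0,0,0,0,0,0.1,0],[0,0,0,0,0,0.1,0],[0,0,0,0,0,0,0]]}}

```text
t: 3.57
tool_pos: [0.5742, -0.3718, 0.1076]
tool_rot: [-3.141, -0.006, 0.001]
contact_force: [-0.5, 0.1, 0.1]
opening: 0.0002
```

Request:
{"method": "jog_arm", "body": {"deltas": [[0,0,0,0,0,0.1,0],[0,0,0,0,0,0.1,0],[0,0,0,0,0,0,0]]}}

```text
t: 3.82
tool_pos: [0.5742, -0.3718, 0.1056]
tool_rot: [-3.141, -0.006, 0.0]
contact_force: [0.5, 0.8, 0.6]
opening: 0.0002
```

```bash
python3 - <<'E'
from h import *
o=ctrl.get_obs();print(o['tool_pos'],o['opening'],o['contact_force']);save('wrist','w1');save('scene','s1')
a=cv2.imread('pics/w1.png')[120:370,170:490];b=cv2.imread('pics/s1.png')[190:310,160:310]
f=lambda im:cv2.convertScaleAbs(cv2.resize(im,(400,500 if 0 else 320),interpolation=cv2.INTER_CUBIC),alpha=1.8)
cv2.imwrite('pics/c1.png',np.hstack([f(a),f(b)]))
E
```

```text
[ 0.57420022 -0.37175367  0.10560692] 0.0002001474711379366 [0.5367613  0.80132498 0.59077976]
```

View pics/c1.png

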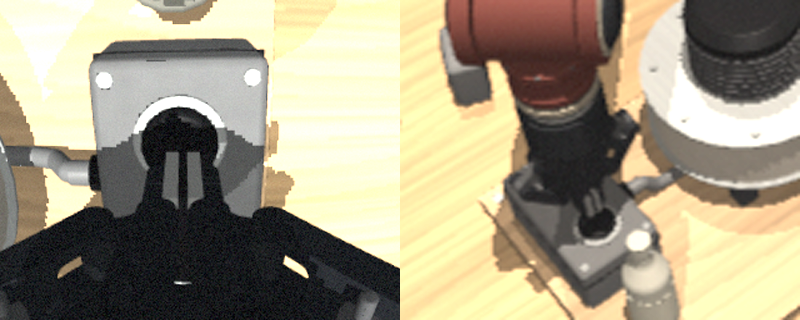

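The tips are centred over the stop button but not yet touching it. I'll continue slowly.

Request:
{"method": "jog_arm", "body": {"deltas": [[0,0,0,0,0,0.1,0],[0,0,0,0,0,0,0]]}}

```text
t: 4.08
tool_pos: [0.5743, -0.3718, 0.1048]
tool_rot: [-3.142, -0.006, 0.0]
contact_force: [-0.4, 0.1, -0.0]
opening: 0.0001
```

Request:
{"method": "jog_arm", "body": {"deltas": [[0,0,0,0,0,0.1,0],[0,0,0,0,0,0,0]]}}

```text
t: 4.25
tool_pos: [0.5742, -0.3718, 0.1037]
tool_rot: [-3.141, -0.006, 0.0]
contact_force: [-0.8, 0.2, 0.1]
opening: 0.0003
```

Request:
{"method": "jog_arm", "body": {"deltas": [[0,0,0,0,0,0.1,0],[0,0,0,0,0,0,0]]}}

```text
t: 4.42
tool_pos: [0.5742, -0.3718, 0.1027]
tool_rot: [-3.141, -0.006, 0.0]
contact_force: [0.3, -0.9, -0.5]
opening: 0.0002
```

Request:
{"method": "jog_arm", "body": {"deltas": [[0,0,0,0,0,0.1,0],[0,0,0,0,0,0,0]]}}

```text
t: 4.58
tool_pos: [0.5742, -0.3718, 0.1017]
tool_rot: [-3.141, -0.006, 0.0]
contact_force: [-0.2, 0.6, -0.0]
opening: -0.0002
```

```bash
python3 - <<'E'
from h import *
o=ctrl.get_obs();im,d=save('wrist','w2');c=vision.calibration('wrist')
T=np.eye(4);T[:3,:3]=R.from_rotvec(o['tool_rot']).as_matrix();T[:3,3]=o['tool_pos']
v,u=np.mgrid[:400,:640];x=u-c['cx'];y=v-c['cy'];r=np.hypot(x,y)+1e-9;th=r/c['fx']
p=np.stack([x/r*np.tan(th)*d,y/r*np.tan(th)*d,d,np.ones_like(d)],-1)
tl=p@c['hand_eye'].T; w=tl@T.T
for vv in range(196,300,6):
    print(vv,[tuple((w[vv,uu,:3]*1000).round().astype(int)) for uu in (270,305,315,325)])
a=cv2.resize(im[170:290,240:400,::-1],None,fx=5,fy=5,interpolation=cv2.INTER_CUBIC)
cv2.imwrite('pics/c2.png',cv2.convertScaleAbs(a,alpha=2.5))
E
```

```text
196 [(np.int64(595), np.int64(-346), np.int64(79)), (np.int64(595), np.int64(-366), np.int64(80)), (np.int64(595), np.int64(-372), np.int64(80)), (np.int64(595), np.int64(-378), np.int64(80))]
202 [(np.int64(590), np.int64(-346), np.int64(78)), (np.int64(592), np.int64(-367), np.int64(82)), (np.int64(591), np.int64(-372), np.int64(81)), (np.int64(592), np.int64(-378), np.int64(82))]
208 [(np.int64(587), np.int64(-346), np.int64(80)), (np.int64(590), np.int64(-367), np.int64(86)), (np.int64(590), np.int64(-372), np.int64(87)), (np.int64(590), np.int64(-378), np.int64(86))]
214 [(np.int64(583), np.int64(-345), np.int64(79)), (np.int64(587), np.int64(-367), np.int64(89)), (np.int64(587), np.int64(-372), np.int64(89)), (np.int64(587), np.int64(-378), np.int64(89))]
220 [(np.int64(580), np.int64(-345), np.int64(80)), (np.int64(584), np.int64(-367), np.int64(90)), (np.int64(584), np.int64(-372), np.int64(90)), (np.int64(584), np.int64(-378), np.int64(90))]
226 [(np.int64(576), np.int64(-345), np.int64(80)), (np.int64(580), np.int64(-367), np.int64(89)), (np.int64(580), np.int64(-372), np.i
[... 1705 characters left out ...]
p.int64(152)), (np.int64(580), np.int64(-372), np.int64(145)), (np.int64(584), np.int64(-376), np.int64(152))]
286 [(np.int64(532), np.int64(-343), np.int64(80)), (np.int64(584), np.int64(-369), np.int64(155)), (np.int64(578), np.int64(-372), np.int64(146)), (np.int64(585), np.int64(-376), np.int64(156))]
292 [(np.int64(579), np.int64(-355), np.int64(152)), (np.int64(584), np.int64(-369), np.int64(159)), (np.int64(575), np.int64(-373), np.int64(146)), (np.int64(584), np.int64(-376), np.int64(160))]
298 [(np.int64(579), np.int64(-356), np.int64(156)), (np.int64(584), np.int64(-369), np.int64(163)), (np.int64(572), np.int64(-373), np.int64(147)), (np.int64(585), np.int64(-376), np.int64(164))]
```

View pics/c2.png

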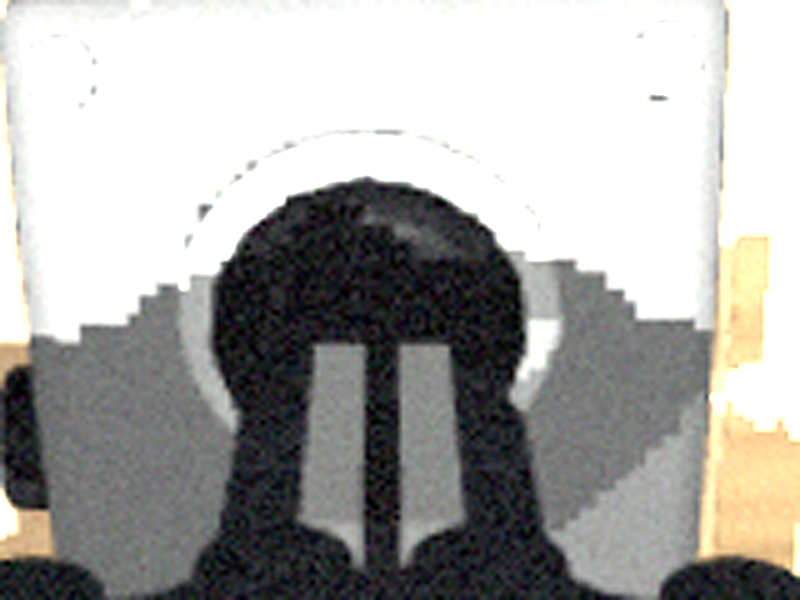

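The wrist depth puts the button top at z 0.090, as expected. It puts the fingertips at about 0.115, roughly 36 mm higher than tcp_to_tips implies. That disagreement explains the missing contact, so I'll go on by feel.

Request:
{"method": "jog_arm", "body": {"deltas": [[0,0,0,0,0,0.3,0],[0,0,0,0,0,0.4,0],[0,0,0,0,0,0.4,0],[0,0,0,0,0,0.3,0],[0,0,0,0,0,0.2,0],[0,0,0,0,0,0,0]]}}

```text
t: 5.13
tool_pos: [0.5739, -0.3715, 0.0849]
tool_rot: [-3.141, -0.006, 0.002]
contact_force: [0.2, -0.6, -0.3]
opening: -0.0003
```

Request:
{"method": "jog_arm", "body": {"deltas": [[0,0,0,0,0,0.2,0],[0,0,0,0,0,0,0]]}}

```text
t: 5.3
tool_pos: [0.5743, -0.3718, 0.0836]
tool_rot: [-3.141, -0.006, 0.0]
contact_force: [0.5, -0.3, -0.4]
opening: -0.0001
```

Request:
{"method": "jog_arm", "body": {"deltas": [[0,0,0,0,0,0.2,0],[0,0,0,0,0,0,0]]}}

```text
t: 5.47
tool_pos: [0.5746, -0.3721, 0.0822]
tool_rot: [3.141, 0.006, 0.001]
contact_force: [0.1, -0.2, 2.1]
opening: 0.0001
```

Request:
{"method": "jog_arm", "body": {"deltas": [[0,0,0,0,0,0.2,0],[0,0,0,0,0,0,0]]}}

```text
t: 5.63
tool_pos: [0.5747, -0.3721, 0.0804]
tool_rot: [3.141, 0.006, 0.001]
contact_force: [-0.4, -0.5, 2.9]
opening: 0.0002
```

Request:
{"method": "jog_arm", "body": {"deltas": [[0,0,0,0,0,0.15,0],[0,0,0,0,0,0,0]]}}

```text
t: 5.8
tool_pos: [0.5747, -0.3721, 0.0787]
tool_rot: [3.141, 0.006, 0.001]
contact_force: [0.2, -0.3, 2.3]
opening: 0.0002
```

Request:
{"method": "jog_arm", "body": {"deltas": [[0,0,0,0,0,0.15,0],[0,0,0,0,0,0,0]]}}

```text
t: 5.97
tool_pos: [0.5746, -0.3721, 0.0775]
tool_rot: [3.141, 0.006, 0.001]
contact_force: [-0.9, 0.7, 5.4]
opening: -0.0002
```

Request:
{"method": "jog_arm", "body": {"deltas": [[0,0,0,0,0,0.1,0],[0,0,0,0,0,0,0]]}}

```text
t: 6.13
tool_pos: [0.5747, -0.3722, 0.0771]
tool_rot: [3.141, 0.006, 0.001]
contact_force: [-1.0, 0.7, 8.5]
opening: 0.0002
```

The force rose to 8.5 N after the 3 N stroke, so the stop button is fully in. I'll lift, move over the start button, and check.

Request:
{"method": "jog_arm", "body": {"deltas": [[0,0,0,0,0,-0.6,0],[0,0,0,0,0,-1.2,0],[0,0,0,0,0,-1.2,0],[0,0,0,-1,0,-0.5,0],[0,0,0,-2,0,0,0],[0,0,0,-2,0,0,0],[0,0,0,-1.5,0,0,0],[0,0,0,-0.5,0,0,0],[0,0,0,0,0,0,0],[0,0,0,0,0,0,0]]}}

```text
t: 6.97
tool_pos: [0.5044, -0.3723, 0.1114]
tool_rot: [3.141, 0.005, 0.001]
contact_force: [-0.4, 0.6, -1.2]
opening: 0.0001
```

```bash
cat >> h.py <<'E'
def wcloud():
    o=ctrl.get_obs();im,d=vision.get_image('wrist');c=vision.calibration('wrist')
    T=np.eye(4);T[:3,:3]=R.from_rotvec(o['tool_rot']).as_matrix();T[:3,3]=o['tool_pos']
    v,u=np.mgrid[:400,:640];x=u-c['cx'];y=v-c['cy'];r=np.hypot(x,y)+1e-9;th=r/c['fx']
    p=np.stack([x/r*np.tan(th)*d,y/r*np.tan(th)*d,d,np.ones_like(d)],-1)
    return im,(p@(T@c['hand_eye']).T)[...,:3]
def hts(w,pts,r=.01):
    for n,X in pts:
        m=(np.hypot(w[...,0]-X[0],w[...,1]-X[1])<r)&(w[...,2]<.11)&(w[...,2]>.07);z=w[m][:,2]
        print(n,m.sum(),np.median(z).round(4) if m.any() else '')
E
python3 - <<'E'
from h import *
im,w=wcloud();hts(w,[('stop',(.5745,-.372)),('start',(.504,-.372)),('start far edge',(.514,-.372)),('lid',(.545,-.40))],.007)
o=ctrl.get_obs();print(o['tool_pos'],o['contact_force'],delta((.504,-.3725,.09)))
E
```

```text
stop 482 0.0854
start 349 0.0935
start far edge 561 0.0928
lid 409 0.0795
[ 0.50478157 -0.37228359  0.11131873] [0.05214012 0.7364312  0.62136155] [-0.08003467  0.02040915  2.13181585]
```

Heights confirm the reset: stop 0.0854 (in) and start 0.0935 (out). Now pressing start.

Request:
{"method": "jog_arm", "body": {"deltas": [[0,0,0,0,0,0.5,0],[0,0,0,0,0,0.8,0],[0,0,0,0,0,0.5,0],[0,0,0,0,0,0.3,0],[0,0,0,0,0,0.2,0],[0,0,0,0,0,0.2,0],[0,0,0,0,0,0,0]]}}

```text
t: 7.6
tool_pos: [0.5043, -0.3719, 0.0857]
tool_rot: [-3.141, -0.006, 0.001]
contact_force: [-0.7, 0.8, 1.0]
opening: 0.0002
```

Request:
{"method": "jog_arm", "body": {"deltas": [[0,0,0,0,0,0.2,0],[0,0,0,0,0,0.2,0],[0,0,0,0,0,0.15,0],[0,0,0,0,0,0,0]]}}

```text
t: 7.93
tool_pos: [0.5046, -0.3723, 0.0805]
tool_rot: [3.141, 0.006, 0.001]
contact_force: [0.1, 0.9, 2.7]
opening: 0.0001
```

Request:
{"method": "jog_arm", "body": {"deltas": [[0,0,0,0,0,0.15,0],[0,0,0,0,0,0.1,0],[0,0,0,0,0,0,0]]}}

```text
t: 8.18
tool_pos: [0.5046, -0.3723, 0.078]
tool_rot: [3.141, 0.006, 0.001]
contact_force: [0.8, 0.6, 2.6]
opening: 0.0
```

Request:
{"method": "jog_arm", "body": {"deltas": [[0,0,0,0,0,0.1,0],[0,0,0,0,0,0,0]]}}

```text
t: 8.35
tool_pos: [0.5046, -0.3723, 0.0775]
tool_rot: [3.141, 0.006, 0.001]
contact_force: [0.1, 2.1, 6.0]
opening: 0.0001
```

Request:
{"method": "jog_arm", "body": {"deltas": [[0,0,0,0,0,0.1,0],[0,0,0,0,0,0,0]]}}

```text
t: 8.52
tool_pos: [0.5047, -0.3724, 0.077]
tool_rot: [3.141, 0.006, 0.001]
contact_force: [-1.3, 1.4, 7.7]
opening: -0.0002
```

Request:
{"method": "jog_arm", "body": {"deltas": [[0,0,0,0,0,-0.6,0],[0,0,0,0,0,-1.5,0],[0,0,0,0,0,-2.5,0],[0,0,0,0,0,-3,0],[0,0,0,0,0,-3.5,0],[0,0,0,0,0,-3.5,0],[0,0,0,0,0,-3.5,0],[0,0,0,0,0,-2,0],[0,0,0,0,0,-1,0],[0,0,0,0,0,0,0],[0,0,0,0,0,0,0]]}}

```text
t: 9.43
tool_pos: [0.504, -0.3719, 0.2855]
tool_rot: [-3.141, -0.006, 0.002]
contact_force: [-0.2, 0.2, -1.8]
opening: -0.0002
```

```bash
python3 - <<'E'
from h import *
im,w=wcloud();hts(w,[('stop',(.5745,-.372)),('start',(.504,-.372)),('start far edge',(.514,-.372)),('lid',(.545,-.40))],.007)
o=ctrl.get_obs();print(o['tool_pos'],o['contact_force'],delta((.511,.129,.28)))
E
```

```text
stop 127 0.0935
start 113 0.0855
start far edge 120 0.0849
lid 115 0.0796
[ 0.50358812 -0.37157748  0.28413604] [-0.57801976  0.04939295 -0.38530612] [  0.92937591 -50.05340816   0.53960208]
```

The extractor is on: start 0.0855 (in), stop 0.0935 (out). Moving across to the sander above everything.

Request:
{"method": "jog_arm", "body": {"deltas": [[0,0,0,0,-1.5,-0.5,0],[0,0,0,0,-2.5,-0.5,0],[0,0,0,0,-3,-0.5,0],[0,0,0,0,-3.3,0,0],[0,0,0,0,-3.3,0,0],[0,0,0,0,-3.3,0,0],[0,0,0,0,-3.3,0,0],[0,0,0,0,-3.3,0,0],[0,0,0,0,-3.3,0,0],[0,0,0,0,-3.3,0,0],[0,0,0,0,-3.3,0,0],[0,0,0,0,-3.3,0,0]]}}

```text
t: 10.48
tool_pos: [0.5015, -0.0029, 0.2997]
tool_rot: [-3.141, -0.006, 0.005]
contact_force: [0.7, -0.6, -0.0]
opening: -0.0001
```

Request:
{"method": "jog_arm", "body": {"deltas": [[0,0,0,0.2,-3.3,0,0],[0,0,0,0.3,-3.3,0,0],[0,0,0,0.3,-3,0,0],[0,0,0,0.1,-2,0.5,0],[0,0,0,0,-1,1,0],[0,0,0,0,0,1.5,0],[0,0,0,0,0,2,0],[0,0,0,0,0,1.5,0],[0,0,0,0,0,0.5,0],[0,0,0,0,0,0,0],[0,0,0,0,0,0,0]]}}

```text
t: 11.4
tool_pos: [0.511, 0.1206, 0.2313]
tool_rot: [3.141, 0.005, -0.002]
contact_force: [-0.0, 0.7, 0.3]
opening: 0.0001
```

```bash
python3 - <<'E'
from h import *
im,w=wcloud();cv2.imwrite('pics/w3.png',im[:,:,::-1])
o=ctrl.get_obs();print(o['tool_pos'],o['contact_force'],delta((.511,.129,.10)))
hts(w,[('start',(.511,.129)),('stop',(.442,.1225)),('lid',(.477,.10))],.006)
m=(w[...,2]>.087)&(w[...,2]<.099)&(np.hypot(w[...,0]-.511,w[...,1]-.129)<.03)
q=w[m];print(m.sum(),q.min(0),q.max(0),q.mean(0))
E
```

```text
[0.51158612 0.12070409 0.23233329] [0.49711918 0.06215604 0.65431086] [-0.06233544 -0.82989358 13.23329286]
start 121 0.0936
stop 15 0.0857
lid 99 0.0796
942 [0.49492104 0.11346691 0.08715188] [0.52650107 0.14529105 0.09539436] [0.51096415 0.12873784 0.09327177]
```

View pics/w3.png

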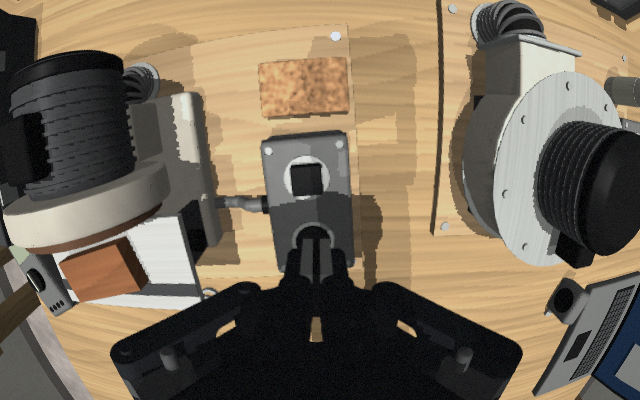

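The square start is at pixel (307,180), world (0.511, 0.129, 0.0936), and fully out. Descending.

Request:
{"method": "jog_arm", "body": {"deltas": [[0,0,0,0,-0.4,1,0],[0,0,0,0,-0.4,2,0],[0,0,0,0,0,3,0],[0,0,0,0,0,3,0],[0,0,0,0,0,2,0],[0,0,0,0,0,1.5,0],[0,0,0,0,0,1,0],[0,0,0,0,0,0.5,0],[0,0,0,0,0,0,0],[0,0,0,0,0,0,0]]}}

```text
t: 12.28
tool_pos: [0.5121, 0.129, 0.0928]
tool_rot: [-3.141, -0.006, -0.002]
contact_force: [0.5, 0.3, 0.3]
opening: -0.0002
```

Request:
{"method": "jog_arm", "body": {"deltas": [[0,0,0,0,0,0.3,0],[0,0,0,0,0,0.2,0],[0,0,0,0,0,0.2,0],[0,0,0,0,0,0,0]]}}

```text
t: 12.62
tool_pos: [0.5121, 0.129, 0.0856]
tool_rot: [-3.141, -0.006, -0.003]
contact_force: [1.1, -0.3, 2.0]
opening: -0.0001
```

Request:
{"method": "jog_arm", "body": {"deltas": [[0,0,0,0,0,0.2,0],[0,0,0,0,0,0.2,0],[0,0,0,0,0,0.2,0],[0,0,0,0,0,0.15,0],[0,0,0,0,0,0,0]]}}

```text
t: 13.03
tool_pos: [0.5122, 0.129, 0.0778]
tool_rot: [-3.141, -0.006, -0.003]
contact_force: [1.7, 1.0, 4.2]
opening: -0.0001
```

Request:
{"method": "jog_arm", "body": {"deltas": [[0,0,0,0,0,0.1,0],[0,0,0,0,0,0,0]]}}

```text
t: 13.2
tool_pos: [0.5122, 0.129, 0.0773]
tool_rot: [-3.141, -0.006, -0.002]
contact_force: [1.8, 0.6, 7.0]
opening: -0.0002
```

Request:
{"method": "jog_arm", "body": {"deltas": [[0,0,0,0,0,0.1,0],[0,0,0,0,0,0,0]]}}

```text
t: 13.37
tool_pos: [0.5122, 0.129, 0.0767]
tool_rot: [-3.141, -0.006, -0.002]
contact_force: [0.2, 0.9, 9.0]
opening: 0.0004
```

Request:
{"method": "jog_arm", "body": {"deltas": [[0,0,0,0,0,-0.6,0],[0,0,0,0,0,-1.5,0],[0,0,0,0,0,-2.5,0],[0,0,0,0,0,-3,0],[0,0,0,0,0,-3.5,0],[0,0,0,0,0,-3,0],[0,0,0,0,0,-2,0],[0,0,0,0,0,-1,0],[0,0,0,0,0,0,0],[0,0,0,0,0,0,0],[0,0,0,0,0,0,0]]}}

```text
t: 14.28
tool_pos: [0.5101, 0.1288, 0.2436]
tool_rot: [3.141, 0.006, -0.007]
contact_force: [-0.7, -0.4, -1.2]
opening: 0.0003
```

```bash
python3 - <<'E'
from h import *
im,w=wcloud()
o=ctrl.get_obs();print(o['t'],o['tool_pos'],o['contact_force'])
hts(w,[('s start',(.511,.129)),('s stop',(.442,.1225)),('s lid',(.477,.10)),('e start',(.504,-.372)),('e stop',(.5745,-.372))],.007)
im,d=save('scene','s2')
for n,(u,v) in dict(est=(219,256),esp=(234,273)).items():print(n,px2w('scene',u,v,d[v,u]).round(4))
E
```

```text
14.3333 [0.51009273 0.12874168 0.24347226] [ 0.22181435  0.22220263 -0.22608866]
s start 144 0.0856
s stop 63 0.0936
s lid 127 0.0796
e start 0 
e stop 0 
est [ 0.5035 -0.3704  0.0859]
esp [ 0.58   -0.3701  0.0958]
```

View pics/s2.png

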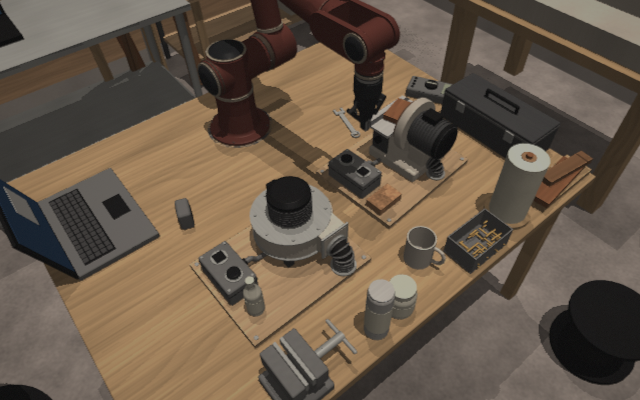

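Both start buttons are in and the loose things have not moved: bottle (253,297), cork (384,196), mug (420,247), tape measure (184,213), wrench (346,123) and offcut (398,110). The arm is clear, so I'm handing in.

```bash
python3 -c "
from station import ctrl
print(ctrl.finish_job())"
```

```text
the job is handed in; nothing more can be done
None
```

I pressed the extractor's stop button to reset it, then its start button, and only then the sander's start button. Each was pressed with shut fingertips at 9 N or less. The job was handed in at about 14 s, with the arm clear and touching nothing.

- **Extractor:** after the reset, the wrist-camera depth showed stop in (85.4 mm) and start out (93.5 mm). After the start press, it showed start in (85.5 mm) and stop out (93.5 mm). A last scene-camera reading agreed: start 85.9 mm, stop 95.8 mm.
- **Sander:** start is in (85.6 mm) and stop is out (93.6 mm).
- **Loose things:** none had visibly moved in the last picture; I judged this by eye and did not measure it.
- **Disagreement:** the fingertips touched the stop button about 30 mm lower in reported tool height than `ctrl.tcp_to_tips` (22 mm) implies. I used contact force and wrist depth for the press heights instead.

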